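# Flip the empty tube rack's status flag from red to green

## Task

The yellow tube rack is empty again, so mark it free: with the fingertips, push the red flag on its stand over its hinge, gently and without slamming it, until it lies fully flat on the other side with its green face up, then move away. Do not lift or shift the two rack stands, leave the blue rack's flag as it is, and leave the bottle, the tip box and the jar where they stand.

Things in the scene. Friction and masses are not known exactly. Their poses are not given: they have to be found in the camera images.
- yellow_stand: yellow rack stand, loose, 1.8 kg: T-shaped base plate 235 (x) x 180 (y; 120 at the rack) x 8 mm with the flag at the robot's end and a yellow tube rack (100 x 110 mm, top at 53 mm, all empty) at the other, 70 to 170 mm in x from the origin. Origin: on the bench straight below the middle of the flag's hinge; x runs along the hinge towards the rack, roughly away from the robot; y to the left, z up
- yellow_hinge (a point): middle of the yellow flag's hinge line, 80 mm above the bench, along the stand's x between two thin metal cheeks (90 mm tall, inner faces 33 mm either side). Narrow rests stand under the flat flag 60 mm left and right of the hinge; farther out than 65 mm from the hinge the space below the flag is free down to the base plate
- yellow_tip (a point): middle of the yellow flag's free edge, 104 mm from the hinge line. The flag is a stiff sheet 56 mm wide (along the hinge), 5 mm thick: 85 mm straight out from the hinge, then a 25 mm finger lip bent 45 degrees towards the red face. At joint 0 this point is 103 mm left of the hinge (stand's +y) and 18 mm above it
- yellow_flag (a joint): angle of the yellow flag, the one to flip. 0: flat on the left (stand's +y), red up, lip slanting up; 1.57: upright; 3.14: flat on the right, green up, lip slanting down, on its stop. Starts between 0 and 0.35. Stiff hinge: it stays wherever it is left and needs about 1 N at the free edge, so it must be pushed all the way
- blue_stand: blue rack stand, loose, 1.8 kg: T-shaped base plate 235 (x) x 180 (y; 120 at the rack) x 8 mm with the flag at the robot's end and a blue tube rack (100 x 110 mm, top at 53 mm, holding capped tubes, their caps up to 78 mm) at the other, 70 to 170 mm in x from the origin. Origin: on the bench straight below the middle of the flag's hinge; x runs along the hinge towards the rack, roughly away from the robot; y to the left, z up
- blue_hinge (a point): middle of the blue flag's hinge line, 80 mm above the bench, along the stand's x between two thin metal cheeks (90 mm tall, inner faces 33 mm either side). Narrow rests stand under the flat flag 60 mm left and right of the hinge; farther out than 65 mm from the hinge the space below the flag is free down to the base plate
- blue_tip (a point): middle of the blue flag's free edge, 104 mm from the hinge line. The flag is a stiff sheet 56 mm wide (along the hinge), 5 mm thick: 85 mm straight out from the hinge, then a 25 mm finger lip bent 45 degrees towards the red face. At joint 0 this point is 103 mm left of the hinge (stand's +y) and 18 mm above it
- blue_flag (a joint): angle of the blue flag, built like the yellow one, to be left alone. 0: flat on the left (stand's +y), red up, lip slanting up; 1.57: upright; 3.14: flat on the right, green up, lip slanting down, on its stop. Starts between 0 and 0.35. Stiff hinge: it stays wherever it is left and needs about 1 N at the free edge, so it must be pushed all the way
- bottle: bystander: small amber bottle with a white cap, 44 mm across, 85 mm tall, standing between the stands; origin under its centre
- tip_box: bystander: grey pipette tip box with an orange lid, 122 x 87 x 70 mm, left of the stands; origin under its centre
- jar: bystander: white jar with a blue cap, 64 mm across, 75 mm tall, right of the stands; origin under its centre

How it is judged (in metres and radians):
On the way:
1. the yellow flag is pushed past upright (value of joint yellow_flag above 1.6 rad).
At the end, for the whole second after the job is handed in: The yellow flag lies within 8 degrees of flat on the right-hand side (joint above 3.0 rad), green up and at rest; both stands stand level within 15 mm of where they began; the blue flag still lies on its red-up side; bottle, tip box and jar stand upright within 30 mm of where they began (value of joint yellow_flag above 3 rad and velocity of joint yellow_flag between -0.1 and 0.1 rad/s and value of joint blue_flag below 0.7 rad and distance of each of yellow_stand, blue_stand from where it was at the start of the episode below 0.015 m and angle between each of yellow_stand, blue_stand's own z axis and vertical below 0.05 rad and linear speed of each of yellow_stand, blue_stand below 0.02 m/s and distance of each of bottle, tip_box, jar from where it was at the start of the episode below 0.03 m and angle between each of bottle, tip_box, jar's own z axis and vertical below 0.2 rad); the robot touches nothing.
It fails at once if a rack stand is lifted, tipped or shifted by more than 15 mm (distance of any of yellow_stand, blue_stand from where it was at the start of the episode above 0.015 m or angle between any of yellow_stand, blue_stand's own z axis and vertical above 0.12 rad or height (world z) of any of yellow_stand, blue_stand above 0.01 m).
It fails at once if the blue flag is turned (its edge moves more than 30 mm) (distance of blue_tip from where it was at the start of the episode above 0.03 m).
It fails at once if the yellow flag is slammed over (faster than 6 rad/s) (velocity of joint yellow_flag above 6 rad/s).
It fails at once if the flag is pushed hard (over 45 N) (contact force between the fingers and yellow_flag above 45 N).
It fails at once if the bottle, tip box or jar is lifted, knocked over or moved by more than 30 mm (distance of any of bottle, tip_box, jar from where it was at the start of the episode above 0.03 m or angle between any of bottle, tip_box, jar's own z axis and vertical above 0.3 rad).
It also fails if it takes over 42 s, if anything falls off the work surface, if the arm or the gripper's body presses on something with over 40 N, if the wrist force passes 120 N, or if a joint passes its speed limit or range.

## Robot

A 6-joint arm with a two-finger parallel gripper is mounted at the origin on the work surface. World frame = base frame: x ahead of the robot, y to its left, z up, the work surface at z = 0. Lengths are in m, angles in degrees, forces in N, time in s.
With the tool pointing down it reaches from about 0.325 to 0.75 m from the base axis. Payload 7.6 kg.
Tool frame: the origin (TCP) lies at the very end of the fingers, on their centre line; the grasp point (between the pads) lies 19 mm behind it; z points along the fingers, x is the direction in which the jaws open and shut, and the axes are right-handed (so a half turn about z gives the same grasp; the last joint's range is limited). The gripper opens to 85 mm and grips with 20 to 120 N. Pads are 22 mm wide; open, the fingers measure 114 mm over their backs; the gripper's body (76 mm by 85 mm) begins 54 mm behind the grasp point. The pads swing forward as they close: fully open they stand 13 mm farther back than shut.
Start: joints at [-71.465, 2.991, 80.254, -0, 96.75, -4.028], TCP at [0.201, -0.485, 0.193] pointing down, gripper open.
Joint ranges: [-166.34, 166.34], [-52.06, 124.39], [6.96, 135.62], [-60.46, 240.46], [14.63, 156.25], [-167.68, 167.68]. Speed limits (degrees/s): [147.25, 147.25, 172.46, 180, 180, 180].

## Interface

Orientations are given as a 3x3 rotation matrix whose columns are the frame's x, y, z axes.
In Python, from rig import r gives the robot as it stands. The module is installed in compiled form; this text tells all that it offers.
- The arm moves only by the shell command python3 -m jog 'ROWS'. ROWS is JSON, a list of rows, each an object with "linear": the shift along the tool's x, y, z in units of 50 mm (1.0 is 50 mm), a list of three; "yaw": the turn about the tool's z in units of 6 degrees (1.0 is 6 degrees); "claw": the opening, from -1 (shut) to 1 (fully open). A call has 1 to 10 rows; each row shifts and turns the commanded pose from where the row before left it, along the tool's axes as they then stand; what a row does not reach is not made up. A row lasts 1/10 s, in which the tool goes at most 50 mm and 8.59 degrees, less where a joint would pass 70% of its speed; a pose out of reach is approached as far as the arm can. A call is refused whole if a number of a shift passes 1 or a number of a turn 1, either way. A call with a gripper value outside its range is refused whole. The fingers move at their own pace and stop on an object; the grip force is fixed at half the most. Time passes only in rows, so rows that do not move let the fingers close. It gives the time, the measured TCP pose, the force and the opening at its end, in the units of the state.
- r.get_state(): the state, without advancing time (a new reading comes with each control period).
- r.get_image(name): name is "side" or "top" or "wrist"; returns the picture (384x512x3 uint8, blue, green, red); there is no depth.
- r.camera_model(name): a dict with "fovy" (degrees; the focal length in pixels is half the picture's height over the tangent of half this angle, whatever the lens; pixels are square), "cx", "cy" (the principal point, pixels), "k1" (the pictures are not rectified: a ray, as slopes to the right and down, at radius r is drawn at 1 + k1 r^2 times it, then the intrinsics apply), "R" (3x3) and "t" (3): a world point X has camera coordinates R X + t; the wrist camera has in their place "hand_eye" (4x4, takes a point from camera to tool coordinates, whose origin is the TCP and whose axes are the tool frame's). Camera axes: x right, y down, z forward; pixel columns grow to the right and rows downward; lengths in m; the calibration is good to about 2 mm. A picture is of the moment at which its call begins: read the wrist's pose just before it. camera_model takes no time and is no camera call.
- r.hand_in(): hands the job in, once; it reports no verdict.
The state is a dict: "time": time; "q": joint angles; "qd": joint speeds; "joint_efforts": joint torques, N m; "tcp_pos": TCP position; "tcp_rot": TCP orientation; "contact_force": force on the tool from outside, world axes, zero at the start; "moment": the same for the moment, N m; "grip_width": opening from 0.0 (shut) to 1.0 (fully open).
Only numpy, scipy, OpenCV 4.12 (cv2) and the standard library are available. Lean on these libraries where they do the work, as an engineer would, in place of code of your own. Each camera call takes 0.05 s, during which the arm holds its last target.

## Working session

There is one attempt and no reset: what is moved stays moved. The work goes in short steps, Python scripts to look and compute and a shell command to move; the robot and the scene stay as the last step left them, time stands still between calls to the robot, and variables do not carry over. Pictures are saved under pics/ and viewed, and the job is handed in when it is done.

```bash
mkdir -p pics
python3 - <<'E'
from rig import r
import cv2,numpy as np
for n in ["side","top"]:
    cv2.imwrite(f"pics/{n}0.png",r.get_image(n))
    print(n,r.camera_model(n))
print(r.camera_model("wrist"))
s=r.get_state();print(s['time'],s['tcp_pos'],s['tcp_rot'],s['contact_force'],s['grip_width'])
E
```

```text
side {'fovy': 48.42795189697577, 'cx': 255.92061008799158, 'cy': 192.00509754991697, 'k1': 0.01515717014522051, 'R': array([[-0.89856791, -0.43879358, -0.00599288],
       [-0.25354392,  0.53026045, -0.80903605],
       [ 0.35817761, -0.72545438, -0.58772847]]), 't': array([0.53992136, 0.20327772, 1.03677098])}
top {'fovy': 50.80342784250062, 'cx': 256.6483543158749, 'cy': 192.02450493496616, 'k1': -0.14365611448805504, 'R': array([[-0.00592974, -0.99968365, -0.02444265],
       [-0.98258246,  0.01036477, -0.18553783],
       [ 0.18573248,  0.02291672, -0.98233308]]), 't': array([0.02640119, 0.58993006, 1.36454333])}
{'fovy': 69.79500465219861, 'cx': 257.09508202249265, 'cy': 187.07184935779404, 'k1': -0.037228737829965976, 'hand_eye': array([[ 9.99999561e-01,  8.93039260e-04, -2.83208465e-04,
         1.77740093e-04],
       [-7.66603111e-04,  9.53749464e-01,  3.00601683e-01,
        -7.58322900e-02],
       [ 5.38559027e-04, -3.00601334e-01,  9.53749730e-01,
        -1.79940792e-01],
       [ 0.00000000e+00,  0.00000000e+00,  0.00000000e+00,
         1.00000000e+00]])}
0.1 [ 0.20136588 -0.48450458  0.19267271] [[ 3.83701790e-01 -9.23456951e-01 -4.41464324e-04]
 [-9.23456024e-01 -3.83702032e-01  1.31204061e-03]
 [-1.38100378e-03 -9.57594399e-05 -9.99999042e-01]] [ 0.55322644 -0.23066669 -0.07388985] 0.9999881479904374
```

View pics/side0.png

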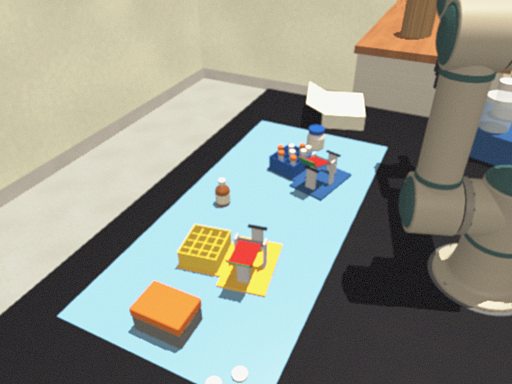

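View pics/top0.png

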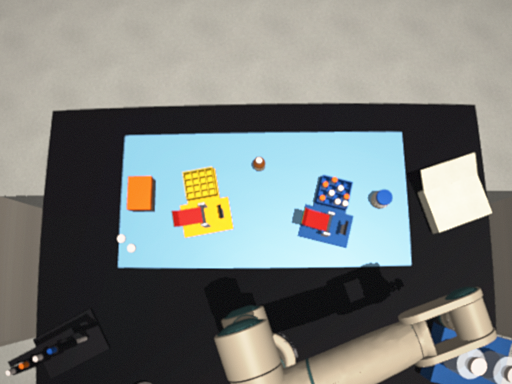

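Run:
```python
import cv2
t=cv2.imread("pics/top0.png")[155:245,160:250];cv2.imwrite("pics/t0c.png",cv2.resize(t,None,fx=6,fy=6,interpolation=cv2.INTER_CUBIC))
t=cv2.imread("pics/side0.png")[215:300,170:290];cv2.imwrite("pics/s0c.png",cv2.resize(t,None,fx=6,fy=6,interpolation=cv2.INTER_CUBIC))
```

```text
(no output)
```

View pics/t0c.png

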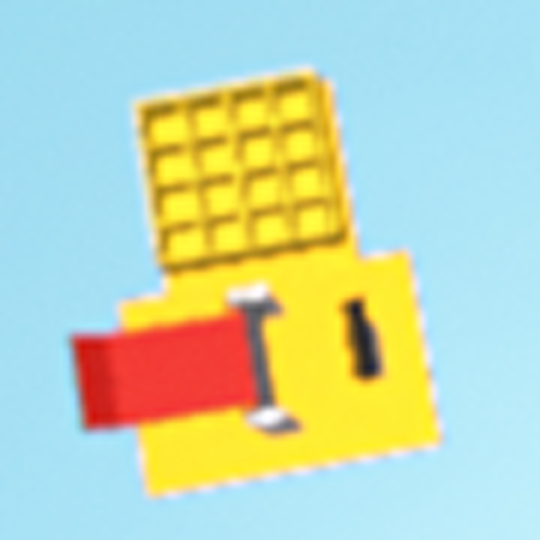

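View pics/s0c.png

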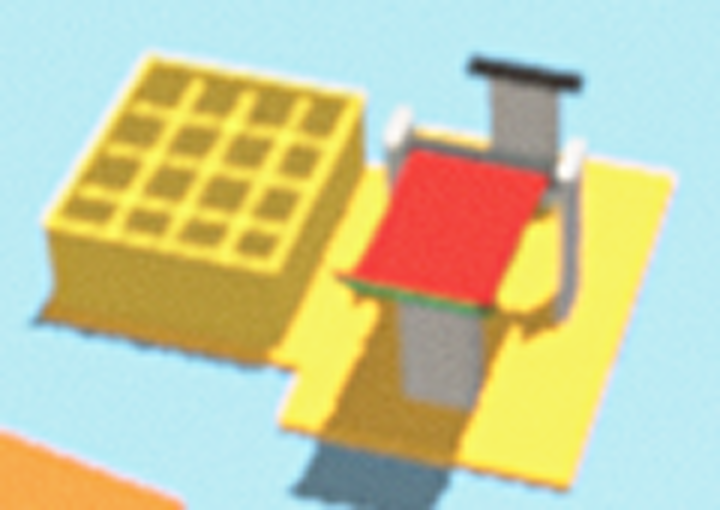

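```bash
cat > h.py <<'E'
import numpy as np,cv2
from rig import r
def proj(n,X,T=None):
    m=r.camera_model(n); X=np.atleast_2d(X).astype(float)
    if n=="wrist":
        p,R=T; H=m['hand_eye']; Y=(X-p)@R; Y=(Y-H[:3,3])@H[:3,:3]
    else: Y=X@m['R'].T+m['t']
    s=Y[:,:2]/Y[:,2:]; rr=(s**2).sum(1,keepdims=True); s=s*(1+m['k1']*rr)
    f=192/np.tan(np.radians(m['fovy']/2))
    return s*f+[m['cx'],m['cy']]
def stand(p,L):
    x,y,a=p; c,s=np.cos(a),np.sin(a); L=np.atleast_2d(L)
    return np.c_[x+c*L[:,0]-s*L[:,1],y+s*L[:,0]+c*L[:,1],L[:,2]]
def flagpt(d,n,u,t): # d along sheet, n towards red face, u along hinge; angle t ; local
    return [u, d*np.cos(t)-n*np.sin(t)*1, .080+d*np.sin(t)+n*np.cos(t)]
E
cat > fit.py <<'E'
from h import *
from scipy.optimize import least_squares
top=np.array([(135,100),(312,70),(350,240),(168,272),(250,297),(272,417)])/6+[160,155]
L=np.array([(.17,.055,.053),(.17,-.055,.053),(.07,-.055,.053),(.07,.055,.053),(.035,0,.09),(-.035,0,.09)])
pl=np.array([(120,303),(148,495),(440,443),(408,250)])/6+[160,155]
sd=np.array([(150,52),(365,95),(275,272),(45,225),(400,125),(572,160)])/6+[170,215]
# side: which corner: (150,52)= right far; (365,95)=right near; (275,272)=left near; (45,225)=left far
Ls=np.array([(.17,-.055,.053),(.07,-.055,.053),(.07,.055,.053),(.17,.055,.053),(.035,0,.09),(-.035,0,.09)])
def res(v,wh=("t","s")):
    p=v[:3];x1,x0=v[3],v[4];o=[]
    if "t" in wh:
        o.append(proj("top",stand(p,L))-top)
        P=np.array([(x1,.09,.008),(x0,.09,.008),(x0,-.09,.008),(x1,-.09,.008)])
        o.append(proj("top",stand(p,P))-pl)
    if "s" in wh: o.append(proj("side",stand(p,Ls))-sd)
    return np.concatenate(o).ravel()
for wh in (("t",),("s",),("t","s")):
    f=least_squares(lambda v:res(v,wh),[.45,.2,.15,.06,-.06],loss='soft_l1');print(wh,f.x.round(4),np.degrees(f.x[2]));print(f.fun.reshape(-1,2).round(1).tolist())
p=f.x[:3]
# flag: top: tip edge corners (72,337),(85,430) ; side: tip (345,278),(490,308)
tt=np.array([(72,337),(85,430)])/6+[160,155]; ss=np.array([(345,278),(490,308)])/6+[170,215]
for th in np.arange(0,.4,.05):
    d=.085+.025*.7071; n=.025*.7071
    Q=[flagpt(d,n,.028,th),flagpt(d,n,-.028,th)]
    print(round(th,2),(proj("top",stand(p,Q))-tt).round(1).tolist(),(proj("side",stand(p,Q))-ss).round(1).tolist())
E
python3 fit.py
```

```text
('t',) [ 0.5066  0.2031  0.1726  0.062  -0.0566] 9.890796248739939
[[0.2, 0.8], [0.8, 0.3], [-1.2, -1.0], [-1.3, -0.8], [0.1, 0.3], [-0.4, 0.3], [0.0, -0.0], [0.1, 0.0], [0.6, -0.1], [0.5, -0.0]]
('s',) [ 0.5116  0.2088  0.1744  0.06   -0.06  ] 9.991809106920462
[[-0.2, 0.2], [0.2, -0.2], [0.3, -0.1], [-0.3, -0.2], [0.2, 0.4], [-0.2, -0.1]]
('t', 's') [ 0.5107  0.206   0.178   0.0575 -0.0611] 10.196413757692454
[[-0.8, -0.1], [-0.3, -0.8], [-2.1, -2.2], [-2.2, -1.8], [-0.8, -0.9], [-1.2, -0.9], [-0.6, 0.2], [-0.4, 0.2], [0.1, -0.2], [-0.2, -0.1], [0.6, -0.2], [0.9, -0.7], [1.2, -0.6], [0.7, -0.7], [1.1, -0.2], [0.6, -0.7]]
0.0 [[-0.5, -0.4], [-0.3, 0.2]] [[-1.1, 2.5], [-0.8, 2.4]]
0.05 [[-0.6, -0.7], [-0.3, -0.1]] [[-1.1, 0.5], [-0.7, 0.5]]
0.1 [[-0.5, -1.0], [-0.3, -0.3]] [[-1.0, -1.6], [-0.6, -1.6]]
0.15 [[-0.5, -1.2], [-0.2, -0.5]] [[-0.9, -3.7], [-0.4, -3.7]]
0.2 [[-0.3, -1.6], [-0.0, -0.8]] [[-0.7, -5.9], [-0.2, -5.9]]
0.25 [[-0.0, -1.9], [0.3, -1.0]] [[-0.5, -8.1], [-0.0, -8.2]]
0.3 [[0.3, -2.2], [0.6, -1.3]] [[-0.3, -10.3], [0.3, -10.5]]
0.35 [[0.7, -2.5], [1.0, -1.6]] [[0.0, -12.6], [0.6, -12.8]]
```

```bash
python3 -m jog '[{"linear":[0,0,0],"yaw":-1,"claw":-1},{"linear":[0,0,0],"yaw":-1,"claw":-1},{"linear":[0,0,0],"yaw":-1,"claw":-1},{"linear":[0,0,0],"yaw":-1,"claw":-1},{"linear":[0,0,0],"yaw":-1,"claw":-1},{"linear":[0,0,0],"yaw":-1,"claw":-1},{"linear":[0,0,0],"yaw":-1,"claw":-1},{"linear":[0,0,0],"yaw":-1,"claw":-1},{"linear":[0,0,0],"yaw":-1,"claw":-1},{"linear":[0,0,0],"yaw":-1,"claw":-1}]'
python3 -m jog '[{"linear":[0,0,0],"yaw":-1,"claw":-1},{"linear":[0,0,0],"yaw":-1,"claw":-1},{"linear":[0,0,0],"yaw":-0.9,"claw":-1},{"linear":[0,0,0],"yaw":0,"claw":-1}]'
```

```text
time: 1.1
tcp_pos: [0.2014, -0.4846, 0.1929]
tcp_rot: [[0.992, -0.125, -0.0], [-0.125, -0.992, 0.001], [-0.0, -0.001, -1.0]]
contact_force: [0.0, 0.4, -0.1]
grip_width: 0.002
time: 1.5
tcp_pos: [0.2014, -0.4846, 0.1929]
tcp_rot: [[0.985, 0.174, -0.0], [0.174, -0.985, 0.001], [-0.0, -0.001, -1.0]]
contact_force: [0.2, -0.3, 1.1]
grip_width: 0.001
```

Run:
```python
from h import *
from scipy.optimize import least_squares
# tip box lid centre, top px ~ (140,193), z=.07
for px,z in (((140,193),.07),((259,161),.085),((382,198),.075)):
    print(least_squares(lambda v:(proj("top",[v[0],v[1],z])-px).ravel(),[.5,.2]).x)
s=r.get_state();print(s['tcp_pos'],s['tcp_rot'].round(3) if hasattr(s['tcp_rot'],'round') else s['tcp_rot'],s['q'])
```

```text
[0.58823669 0.43463868]
[0.69469549 0.011998  ]
[ 0.56071078 -0.41464458]
[ 0.2014045  -0.48460565  0.19294446] [[ 0.985  0.174 -0.   ]
 [ 0.174 -0.985  0.001]
 [-0.    -0.001 -1.   ]] [-7.14627029e+01  3.00995382e+00  8.02887025e+01 -2.12840917e-03
  9.67508082e+01 -8.14727667e+01]
```

```bash
python3 -m jog '[{"linear":[0.665,-0.605,0],"yaw":0,"claw":-1},{"linear":[0.665,-0.605,0],"yaw":0,"claw":-1},{"linear":[0.665,-0.605,0],"yaw":0,"claw":-1},{"linear":[0.665,-0.605,0],"yaw":0,"claw":-1},{"linear":[0.665,-0.605,0],"yaw":0,"claw":-1},{"linear":[0.665,-0.605,0],"yaw":0,"claw":-1},{"linear":[0.665,-0.605,0],"yaw":0,"claw":-1},{"linear":[0.665,-0.605,0],"yaw":0,"claw":-1},{"linear":[0,0,0],"yaw":0,"claw":-1}]'
python3 -m jog '[{"linear":[0.21,-0.776,0],"yaw":0,"claw":-1},{"linear":[0.21,-0.776,0],"yaw":0,"claw":-1},{"linear":[0.21,-0.776,0],"yaw":0,"claw":-1},{"linear":[0.21,-0.776,0],"yaw":0,"claw":-1},{"linear":[0.21,-0.776,0],"yaw":0,"claw":-1},{"linear":[0.21,-0.776,0],"yaw":0,"claw":-1},{"linear":[0.21,-0.776,0],"yaw":0,"claw":-1},{"linear":[0,0,0],"yaw":0,"claw":-1}]'
python3 -c "
from h import *
s=r.get_state();T=(s['tcp_pos'],s['tcp_rot'])
cv2.imwrite('pics/w1.png',r.get_image('wrist'));np.savez('w1.npz',p=T[0],R=T[1])"
```

```text
time: 2.4
tcp_pos: [0.4237, -0.1965, 0.1932]
tcp_rot: [[0.984, 0.176, 0.0], [0.176, -0.984, 0.001], [0.001, -0.001, -1.0]]
contact_force: [-1.0, -0.3, -0.2]
grip_width: 0.003
time: 3.2
tcp_pos: [0.4467, 0.0829, 0.1931]
tcp_rot: [[0.985, 0.175, -0.001], [0.175, -0.985, 0.001], [-0.0, -0.001, -1.0]]
contact_force: [-0.1, -1.2, 0.1]
grip_width: -0.001
```

View pics/w1.png

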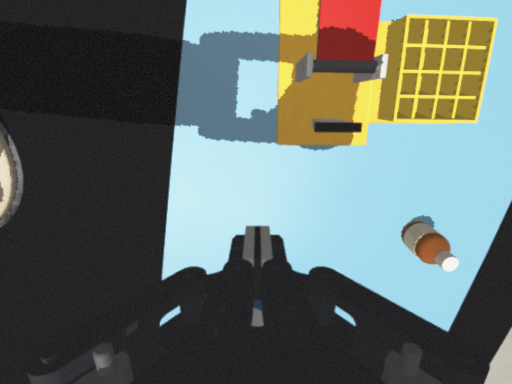

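Run:
```python
from h import *
from scipy.optimize import least_squares
z=np.load('w1.npz');T=(z['p'],z['R'])
px=np.array([(404,15),(497,18),(477,123),(393,121)]);L=[(.07,.055,.053),(.17,.055,.053),(.17,-.055,.053),(.07,-.055,.053)]
f=least_squares(lambda v:(proj("wrist",stand(v,L),T)-px).ravel(),[.51,.206,.178]);print(f.x,f.fun.round(1))
for v in (f.x,[.508,.205,.174]):
    print(proj("wrist",stand(v,L),T).round(0).tolist(),proj("wrist",stand(v,[(.033,0,.09),(-.033,0,.09),(0,0,.08),(.06,-.09,.008),(-.06,-.09,.008)]),T).round(0).tolist())
i=cv2.imread('pics/w1.png')[0:160,260:512];cv2.imwrite('pics/w1c.png',cv2.resize(i,None,fx=3,fy=3,interpolation=2))
```

```text
[0.51020865 0.20432333 0.18565396] [ 1.3 -0.1 -0.4 -0.5 -0.5 -0.6 -0.4  1.2]
[[405.0, 15.0], [497.0, 17.0], [476.0, 122.0], [393.0, 122.0]] [[380.0, 67.0], [311.0, 67.0], [343.0, 68.0], [366.0, 146.0], [276.0, 147.0]]
[[404.0, 15.0], [495.0, 18.0], [474.0, 123.0], [390.0, 122.0]] [[378.0, 66.0], [309.0, 65.0], [341.0, 67.0], [364.0, 146.0], [274.0, 146.0]]
```

View pics/w1c.png

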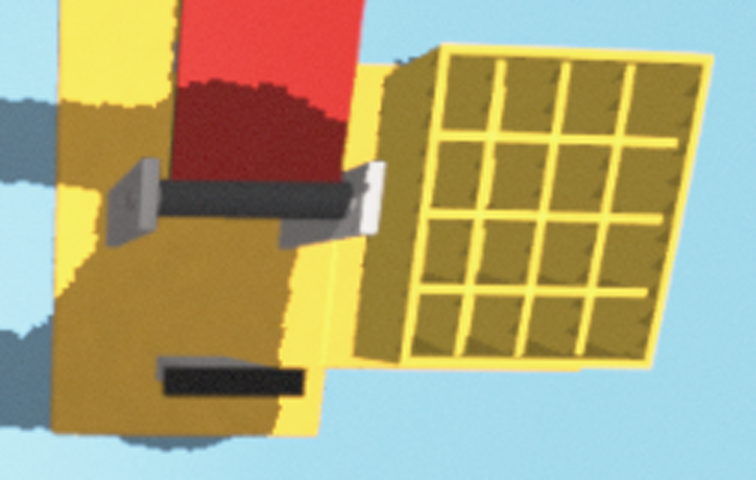

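```bash
python3 -m jog '[{"linear":[0.24,-0.74,0],"yaw":0,"claw":-1},{"linear":[0.24,-0.74,0],"yaw":0,"claw":-1},{"linear":[0.24,-0.74,0],"yaw":0,"claw":-1},{"linear":[0.24,-0.74,0],"yaw":0,"claw":-1},{"linear":[0.24,-0.74,0],"yaw":0,"claw":-1},{"linear":[0.24,-0.74,0],"yaw":0,"claw":-1},{"linear":[0.23,-0.73,0],"yaw":0,"claw":-1},{"linear":[0,0,0],"yaw":0,"claw":-1}]'
cat > st.py <<'E'
from h import *
s=r.get_state();p=np.array(s['tcp_pos']);a=np.radians(10.2);d=p-[.510,.2045,.080]
print('local mm x,y,z(rel hinge)',(1e3*np.array([d[0]*np.cos(a)+d[1]*np.sin(a),-d[0]*np.sin(a)+d[1]*np.cos(a),d[2]])).round(1),'edge y',round(1e3*(-d[0]*np.sin(a)+d[1]*np.cos(a))-11,1),'F',np.round(s['contact_force'],1),s['time'])
E
python3 st.py
python3 -c "
from h import *
s=r.get_state();T=(s['tcp_pos'],s['tcp_rot'])
cv2.imwrite('pics/w2.png',r.get_image('wrist'));np.savez('w2.npz',p=T[0],R=T[1])"
```

```text
time: 4.05
tcp_pos: [0.4847, 0.3506, 0.1917]
tcp_rot: [[0.985, 0.173, -0.002], [0.173, -0.985, -0.001], [-0.002, 0.0, -1.0]]
contact_force: [0.5, -0.6, 0.6]
grip_width: -0.001
local mm x,y,z(rel hinge) [  1.  148.2 111.7] edge y 137.2 F [ 0.5 -0.6  0.6] 4.05
```

View pics/w2.png

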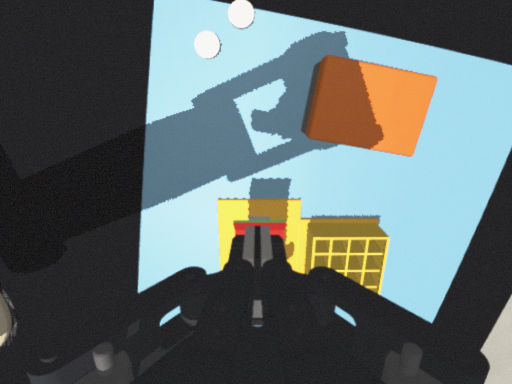

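```bash
python3 -m jog '[{"linear":[0,0,0.5],"yaw":0,"claw":-1},{"linear":[0,0,0.5],"yaw":0,"claw":-1},{"linear":[0,0,0.5],"yaw":0,"claw":-1},{"linear":[0,0,0.4],"yaw":0,"claw":-1},{"linear":[0,0,0.17],"yaw":0,"claw":-1},{"linear":[0,0.2,0],"yaw":0,"claw":-1},{"linear":[0,0.2,0],"yaw":0,"claw":-1},{"linear":[0,0,0],"yaw":0,"claw":-1},{"linear":[0,0,0],"yaw":0,"claw":-1}]'; python3 st.py
python3 -c "
from h import *
i=r.get_image('side');cv2.imwrite('pics/s2.png',cv2.resize(i[190:310,160:300],None,fx=5,fy=5,interpolation=2))"
```

```text
time: 5.0
tcp_pos: [0.4887, 0.3288, 0.0913]
tcp_rot: [[0.985, 0.172, 0.002], [0.172, -0.985, 0.001], [0.002, -0.001, -1.0]]
contact_force: [-0.0, 0.3, -0.0]
grip_width: 0.002
local mm x,y,z(rel hinge) [  1.1 126.1  11.3] edge y 115.1 F [-0.   0.3 -0. ] 5.0
```

View pics/s2.png

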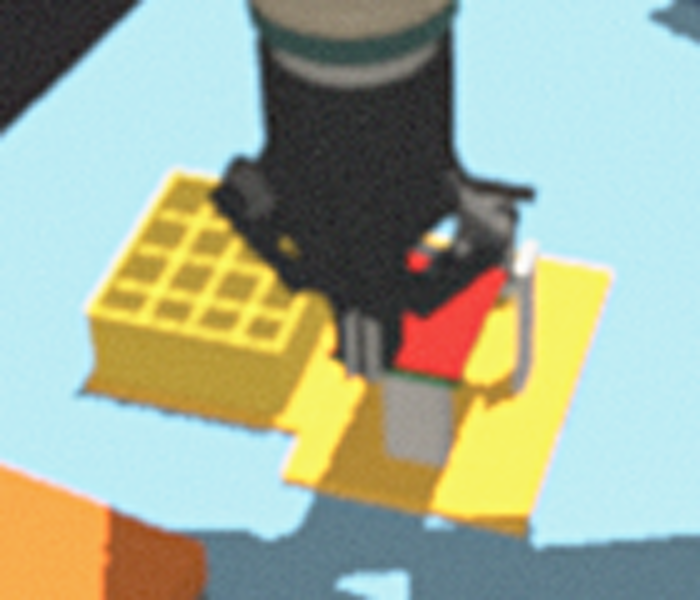

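```bash
python3 -m jog '[{"linear":[0,0,0.08],"yaw":0,"claw":-1},{"linear":[0,0.1,0],"yaw":0,"claw":-1},{"linear":[0,0.1,0],"yaw":0,"claw":-1},{"linear":[0,0.1,0],"yaw":0,"claw":-1},{"linear":[0,0,0],"yaw":0,"claw":-1}]'; python3 st.py
python3 -m jog '[{"linear":[0,0.06,0],"yaw":0,"claw":-1},{"linear":[0,0.06,0],"yaw":0,"claw":-1},{"linear":[0,0,0],"yaw":0,"claw":-1}]'; python3 st.py
```

```text
time: 5.55
tcp_pos: [0.4908, 0.3137, 0.0859]
tcp_rot: [[0.985, 0.172, 0.0], [0.172, -0.985, -0.0], [0.0, 0.0, -1.0]]
contact_force: [0.3, 1.0, 0.2]
grip_width: -0.003
local mm x,y,z(rel hinge) [  0.4 110.8   5.9] edge y 99.8 F [0.3 1.  0.2] 5.55
time: 5.85
tcp_pos: [0.4917, 0.3081, 0.0859]
tcp_rot: [[0.985, 0.173, 0.0], [0.173, -0.985, -0.0], [0.0, 0.0, -1.0]]
contact_force: [-0.7, 0.6, 0.4]
grip_width: -0.003
local mm x,y,z(rel hinge) [  0.3 105.2   5.9] edge y 94.2 F [-0.7  0.6  0.4] 5.85
```

```bash
python3 -m jog '[{"linear":[0,0.08,-0.1],"yaw":0,"claw":-1},{"linear":[0,0.03,-0.1],"yaw":0,"claw":-1},{"linear":[0,0.03,-0.2],"yaw":0,"claw":-1},{"linear":[0,0.06,-0.19],"yaw":0,"claw":-1},{"linear":[0,0,0],"yaw":0,"claw":-1}]'; python3 st.py
python3 -c "
from h import *
i=r.get_image('side');cv2.imwrite('pics/s3.png',cv2.resize(i[190:310,160:300],None,fx=5,fy=5,interpolation=2))"
```

```text
time: 6.35
tcp_pos: [0.4944, 0.2988, 0.1179]
tcp_rot: [[0.985, 0.173, 0.004], [0.173, -0.985, 0.002], [0.004, -0.001, -1.0]]
contact_force: [-0.7, 0.2, -0.2]
grip_width: 0.003
local mm x,y,z(rel hinge) [ 1.4 95.6 37.9] edge y 84.6 F [-0.7  0.2 -0.2] 6.35
```

View pics/s3.png

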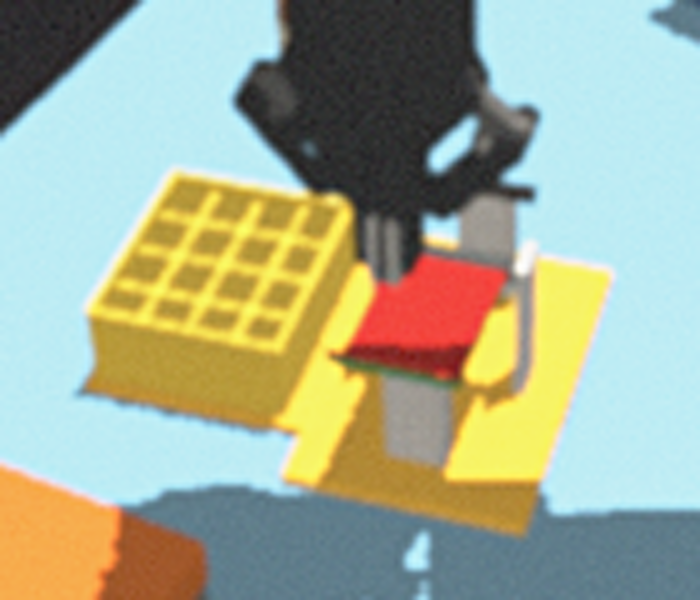

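```bash
python3 -m jog '[{"linear":[0,-0.4,0],"yaw":0,"claw":-1},{"linear":[0,-0.4,0],"yaw":0,"claw":-1},{"linear":[0,0,0.3],"yaw":0,"claw":-1},{"linear":[0,0,0.3],"yaw":0,"claw":-1},{"linear":[0,0,0.06],"yaw":0,"claw":-1},{"linear":[0,0.3,0],"yaw":0,"claw":-1},{"linear":[0,0.14,0],"yaw":0,"claw":-1},{"linear":[0,0,0],"yaw":0,"claw":-1},{"linear":[0,0,0],"yaw":0,"claw":-1}]'; python3 st.py
python3 -c "
from h import *
i=r.get_image('side');j=i[190:310,160:300];cv2.imwrite('pics/s4.png',cv2.resize(j,None,fx=5,fy=5,interpolation=2))
s=r.get_state();p=np.array(s['tcp_pos']);R=np.array(s['tcp_rot'])
print(((proj('side',[p,p+R@[0,.011,0],p+R@[0,-.011,0]])-[160,190])*5).round())
i=r.get_image('top');j=i[155:245,160:250];cv2.imwrite('pics/t4.png',cv2.resize(j,None,fx=6,fy=6,interpolation=2))
print(((proj('top',[p,p+R@[0,.011,0],p+R@[0,-.011,0]])-[160,155])*6).round())
P=[flagpt(.085+.0177,.0177,u,.06) for u in (.028,-.028)]
print(((proj('side',stand([.51,.2045,.18],P))-[160,190])*5).round())
"
```

```text
time: 7.3
tcp_pos: [0.4908, 0.3159, 0.0832]
tcp_rot: [[0.985, 0.172, 0.001], [0.172, -0.985, 0.001], [0.001, -0.0, -1.0]]
contact_force: [0.4, -0.4, -0.4]
grip_width: -0.001
local mm x,y,z(rel hinge) [  0.8 113.1   3.2] edge y 102.1 F [ 0.4 -0.4 -0.4] 7.3
[[388. 420.]
 [396. 402.]
 [380. 438.]]
[[ 66. 389.]
 [ 85. 386.]
 [ 48. 392.]]
[[336. 355.]
 [458. 380.]]
```

View pics/s4.png

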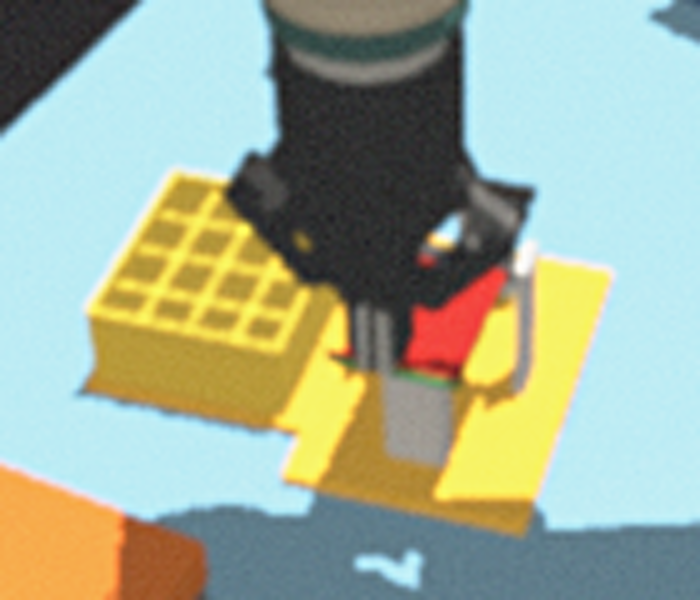

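```bash
python3 -c "
from h import *
s=r.get_state();p=np.array(s['tcp_pos']);R=np.array(s['tcp_rot'])
print(s['q'])
pts=[p+R@np.array([0,0,z]) for z in (0,-.013,-.019,-.03,-.045)]
print(proj('wrist',pts,(p,R)).round(1)); print(((proj('side',pts)-[160,190])*5).round())
i=r.get_image('wrist');cv2.imwrite('pics/w4.png',cv2.resize(i[180:280,190:330],None,fx=5,fy=5,interpolation=2))
"
```

```text
[2.92004026e+01 1.57689823e+01 7.87372994e+01 1.65468745e-03
 8.54445618e+01 1.92479179e+01]
[[258.4 213.9]
 [258.5 221.6]
 [258.5 225.5]
 [258.6 233.4]
 [258.7 245.8]]
[[388. 421.]
 [387. 400.]
 [387. 390.]
 [386. 372.]
 [385. 347.]]
```

View pics/w4.png

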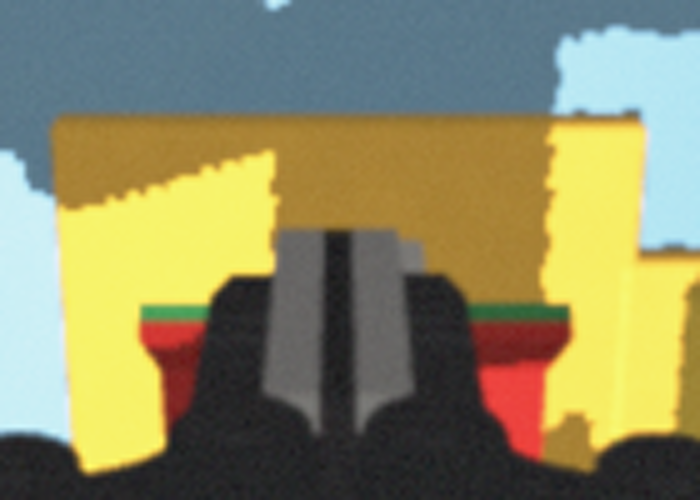

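View pics/t4.png

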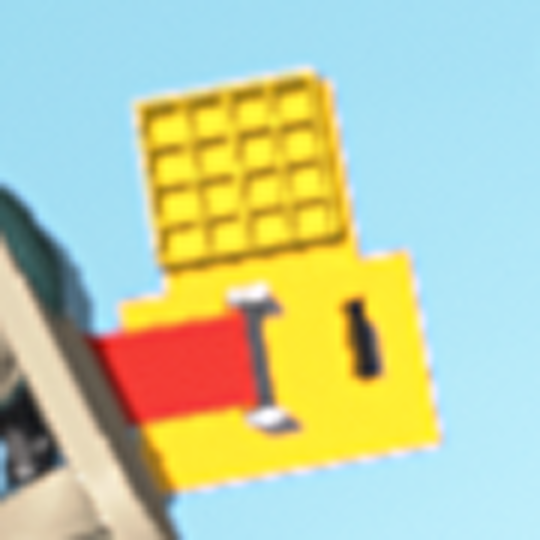

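```bash
python3 -c "
from h import *
s=r.get_state();p=np.array(s['tcp_pos']);R=np.array(s['tcp_rot'])
for ty in (-.011,0,.011):
  for z in (0,-.01,-.02,-.03,-.04):
    X=p+R@np.array([0,ty,z]); print(ty,z,((proj('wrist',X,(p,R))-[190,180])*5).round()[0],((proj('side',X)-[160,190])*5).round()[0])
i=r.get_image('side');cv2.imwrite('pics/s5.png',cv2.resize(i[235:290,215:270],None,fx=10,fy=10,interpolation=2))
"
```

```text
-0.011 0 [342.  96.] [380. 439.]
-0.011 -0.01 [342. 122.] [379. 423.]
-0.011 -0.02 [343. 151.] [379. 407.]
-0.011 -0.03 [343. 183.] [378. 391.]
-0.011 -0.04 [344. 219.] [377. 374.]
0 0 [342. 169.] [388. 421.]
0 -0.01 [342. 198.] [387. 405.]
0 -0.02 [343. 231.] [387. 389.]
0 -0.03 [343. 267.] [386. 373.]
0 -0.04 [343. 307.] [385. 356.]
0.011 0 [342. 240.] [396. 403.]
0.011 -0.01 [342. 272.] [395. 387.]
0.011 -0.02 [342. 308.] [394. 371.]
0.011 -0.03 [343. 347.] [394. 355.]
0.011 -0.04 [343. 391.] [393. 338.]
```

View pics/s5.png

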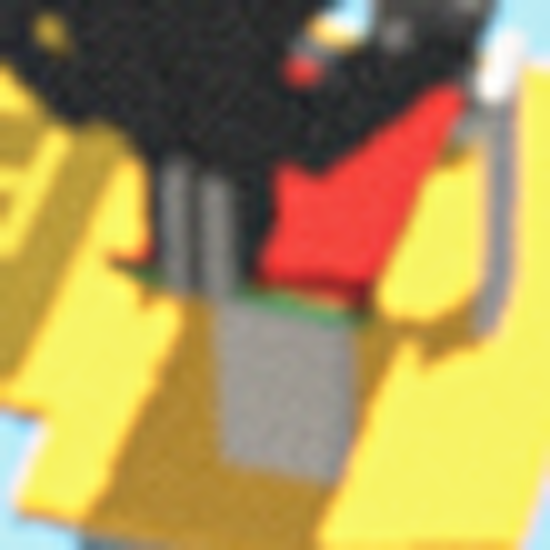

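```bash
python3 -m jog '[{"linear":[0,-0.25,0],"yaw":0,"claw":-1},{"linear":[0,-0.25,0],"yaw":0,"claw":-1},{"linear":[0,0,0.3],"yaw":0,"claw":-1},{"linear":[0,0,0.34],"yaw":0,"claw":-1},{"linear":[0,0,0],"yaw":0,"claw":-1},{"linear":[0,0,0],"yaw":0,"claw":-1}]'; python3 st.py
python3 -c "
from h import *
s=r.get_state();p=np.array(s['tcp_pos']);R=np.array(s['tcp_rot'])
print(((proj('side',p)-[190,220])*8).round()[0])
i=r.get_image('side');cv2.imwrite('pics/s6.png',cv2.resize(i[220:295,190:280],None,fx=8,fy=8,interpolation=2))
i=r.get_image('wrist');cv2.imwrite('pics/w6.png',cv2.resize(i[180:280,190:330],None,fx=5,fy=5,interpolation=2))
"
```

```text
time: 8.1
tcp_pos: [0.4854, 0.3408, 0.0495]
tcp_rot: [[0.985, 0.173, -0.001], [0.173, -0.985, -0.001], [-0.002, 0.001, -1.0]]
contact_force: [-0.2, 0.3, 1.0]
grip_width: -0.002
local mm x,y,z(rel hinge) [ -0.  138.5 -30.5] edge y 127.5 F [-0.2  0.3  1. ] 8.1
[359. 584.]
```

View pics/s6.png

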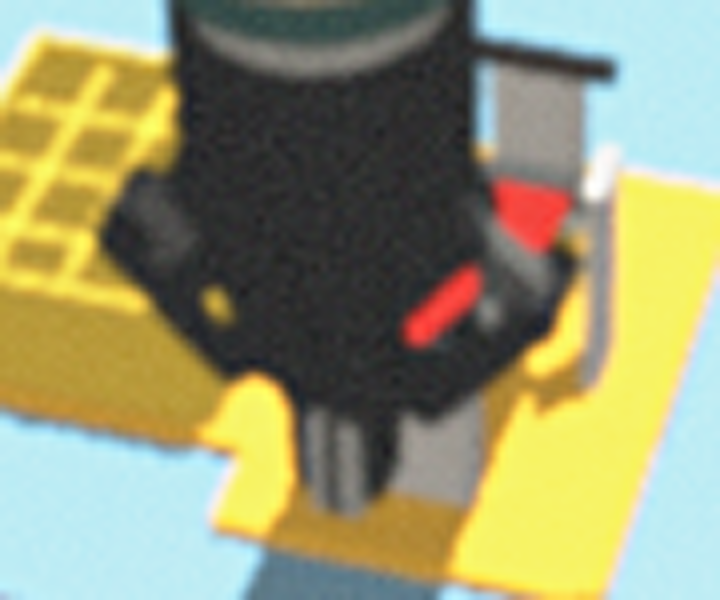

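View pics/w6.png

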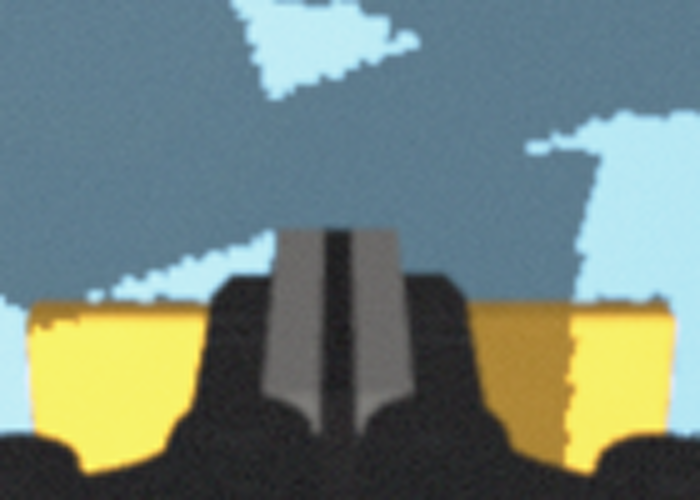

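```bash
python3 -m jog '[{"linear":[0,0.2,0],"yaw":0,"claw":-1},{"linear":[0,0.2,0],"yaw":0,"claw":-1},{"linear":[0,0.1,0],"yaw":0,"claw":-1},{"linear":[0,0,0],"yaw":0,"claw":-1}]'; python3 st.py
python3 -c "
from h import *
s=r.get_state();p=np.array(s['tcp_pos']);R=np.array(s['tcp_rot'])
i=r.get_image('side');cv2.imwrite('pics/s7.png',cv2.resize(i[220:295,190:280],None,fx=8,fy=8,interpolation=2))
i=r.get_image('wrist');cv2.imwrite('pics/w7.png',cv2.resize(i[180:280,190:330],None,fx=5,fy=5,interpolation=2))
"
```

```text
time: 8.6
tcp_pos: [0.4901, 0.3166, 0.0511]
tcp_rot: [[0.985, 0.173, -0.0], [0.173, -0.985, 0.003], [0.0, -0.003, -1.0]]
contact_force: [-2.3, 4.4, 1.6]
grip_width: 0.001
local mm x,y,z(rel hinge) [  0.3 113.9 -28.9] edge y 102.9 F [-2.3  4.4  1.6] 8.6
```

View pics/s7.png

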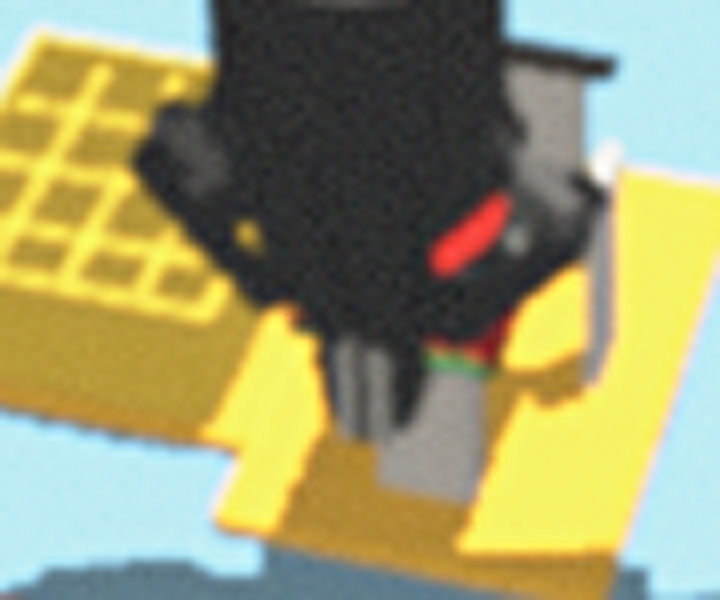

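View pics/w7.png

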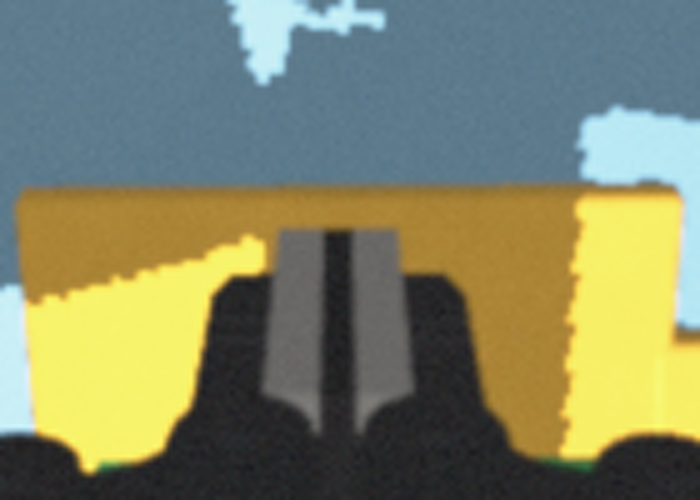

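```bash
python3 -c "
from h import *
s=r.get_state();p=np.array(s['tcp_pos']);R=np.array(s['tcp_rot'])
for ty in (-.011,0,.011):
  for z in (0,-.01,-.02,-.03,-.04):
    print(ty,z,((proj('side',p+R@np.array([0,ty,z]))-[190,220])*8).round()[0])
"; python3 st.py
```

```text
-0.011 0 [373. 543.]
-0.011 -0.01 [371. 518.]
-0.011 -0.02 [370. 493.]
-0.011 -0.03 [369. 468.]
-0.011 -0.04 [368. 442.]
0 0 [385. 514.]
0 -0.01 [384. 489.]
0 -0.02 [383. 464.]
0 -0.03 [382. 439.]
0 -0.04 [381. 413.]
0.011 0 [397. 485.]
0.011 -0.01 [396. 460.]
0.011 -0.02 [395. 435.]
0.011 -0.03 [394. 410.]
0.011 -0.04 [393. 385.]
local mm x,y,z(rel hinge) [  0.3 113.8 -29. ] edge y 102.8 F [-2.1  4.4  1.2] 8.7
```

```bash
python3 -m jog '[{"linear":[0,0.02,-0.06],"yaw":0,"claw":-1},{"linear":[0,0.02,-0.06],"yaw":0,"claw":-1},{"linear":[0,0,0],"yaw":0,"claw":-1}]'; python3 st.py
python3 -c "
from h import *
i=r.get_image('side');cv2.imwrite('pics/s8.png',cv2.resize(i[220:295,190:280],None,fx=8,fy=8,interpolation=2))
"
```

```text
time: 9.0
tcp_pos: [0.4905, 0.3149, 0.0572]
tcp_rot: [[0.985, 0.173, 0.0], [0.173, -0.985, 0.002], [0.0, -0.002, -1.0]]
contact_force: [-3.1, 4.7, 1.3]
grip_width: -0.004
local mm x,y,z(rel hinge) [  0.3 112.1 -22.8] edge y 101.1 F [-3.1  4.7  1.3] 9.0
```

View pics/s8.png

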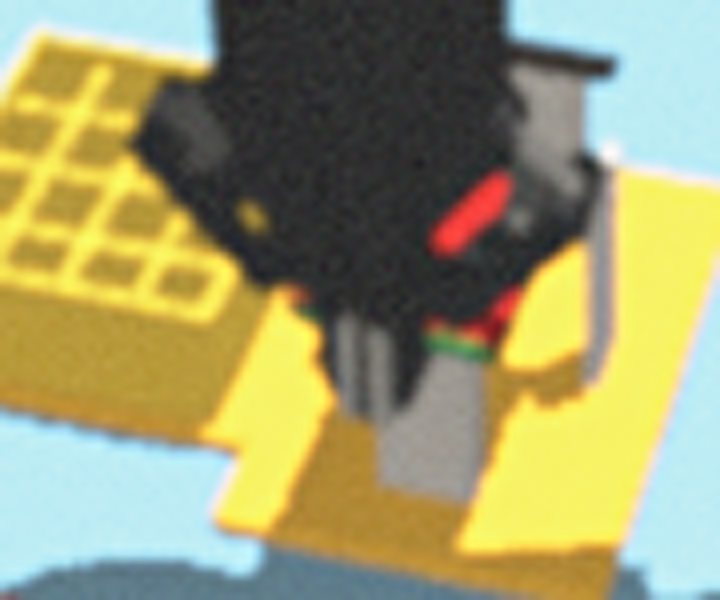

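```bash
python3 -m jog '[{"linear":[0,0.03,-0.1],"yaw":0,"claw":-1},{"linear":[0,0.04,-0.1],"yaw":0,"claw":-1},{"linear":[0,0.045,-0.1],"yaw":0,"claw":-1},{"linear":[0,0.045,-0.1],"yaw":0,"claw":-1},{"linear":[0,0,0],"yaw":0,"claw":-1}]'; python3 st.py
python3 -c "
from h import *
i=r.get_image('side');cv2.imwrite('pics/s9.png',cv2.resize(i[210:285,190:280],None,fx=8,fy=8,interpolation=2))
"
```

```text
time: 9.55
tcp_pos: [0.4924, 0.3064, 0.0775]
tcp_rot: [[0.985, 0.173, 0.001], [0.173, -0.985, 0.001], [0.002, -0.001, -1.0]]
contact_force: [-1.8, 2.5, 2.5]
grip_width: -0.004
local mm x,y,z(rel hinge) [  0.7 103.4  -2.5] edge y 92.4 F [-1.8  2.5  2.5] 9.55
```

View pics/s9.png

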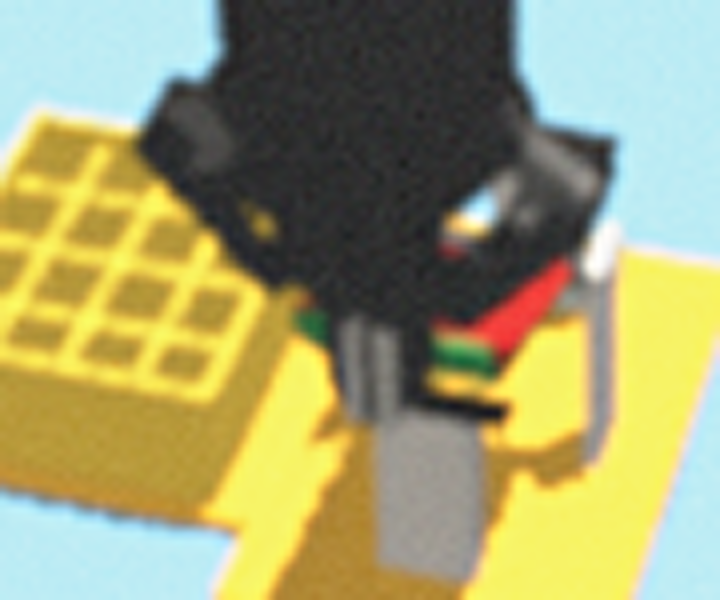

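```bash
python3 -m jog '[{"linear":[0,0.11,-0.17],"yaw":0,"claw":-1},{"linear":[0,0.13,-0.16],"yaw":0,"claw":-1},{"linear":[0,0.15,-0.15],"yaw":0,"claw":-1},{"linear":[0,0.16,-0.14],"yaw":0,"claw":-1},{"linear":[0,0,0],"yaw":0,"claw":-1}]'; python3 st.py
python3 -c "
from h import *
i=r.get_image('side');cv2.imwrite('pics/s10.png',cv2.resize(i[200:275,190:280],None,fx=8,fy=8,interpolation=2))
"
```

```text
time: 10.1
tcp_pos: [0.4976, 0.2784, 0.1083]
tcp_rot: [[0.985, 0.172, 0.002], [0.172, -0.985, -0.0], [0.002, 0.001, -1.0]]
contact_force: [-0.1, -0.2, -0.1]
grip_width: 0.004
local mm x,y,z(rel hinge) [ 0.8 74.9 28.3] edge y 63.9 F [-0.1 -0.2 -0.1] 10.1
```

View pics/s10.png

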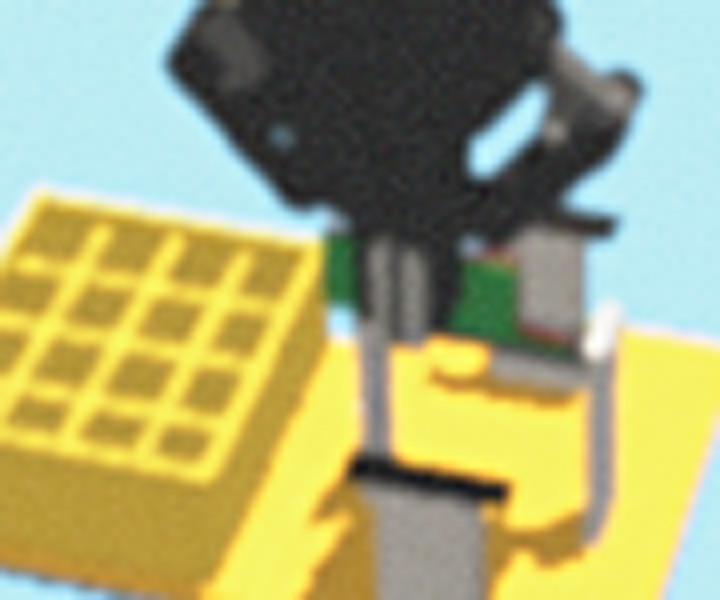

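```bash
python3 -c "
from h import *
i=r.get_image('side');cv2.imwrite('pics/s11.png',cv2.resize(i[180:290,170:290],None,fx=6,fy=6,interpolation=2))
i=r.get_image('wrist');cv2.imwrite('pics/w11.png',i)
v=[.51,.2045,.18]
for th in (.5,.8,1.,1.2,1.4,1.6,1.8):
    P=[flagpt(.085,-.0025,.028,th),flagpt(.085,-.0025,-.028,th),flagpt(.1027,.0177,.028,th),flagpt(.1027,.0177,-.028,th)]
    print(th,((proj('side',stand(v,P))-[170,180])*6).round().tolist())
"
```

```text
0.5 [[364.0, 410.0], [509.0, 438.0], [355.0, 368.0], [504.0, 396.0]]
0.8 [[374.0, 342.0], [520.0, 370.0], [373.0, 284.0], [521.0, 311.0]]
1.0 [[384.0, 298.0], [529.0, 324.0], [388.0, 232.0], [534.0, 258.0]]
1.2 [[395.0, 256.0], [540.0, 282.0], [403.0, 186.0], [549.0, 211.0]]
1.4 [[408.0, 219.0], [551.0, 244.0], [420.0, 149.0], [563.0, 173.0]]
1.6 [[421.0, 189.0], [563.0, 213.0], [436.0, 121.0], [577.0, 145.0]]
1.8 [[435.0, 166.0], [574.0, 189.0], [452.0, 104.0], [590.0, 127.0]]
```

View pics/s11.png

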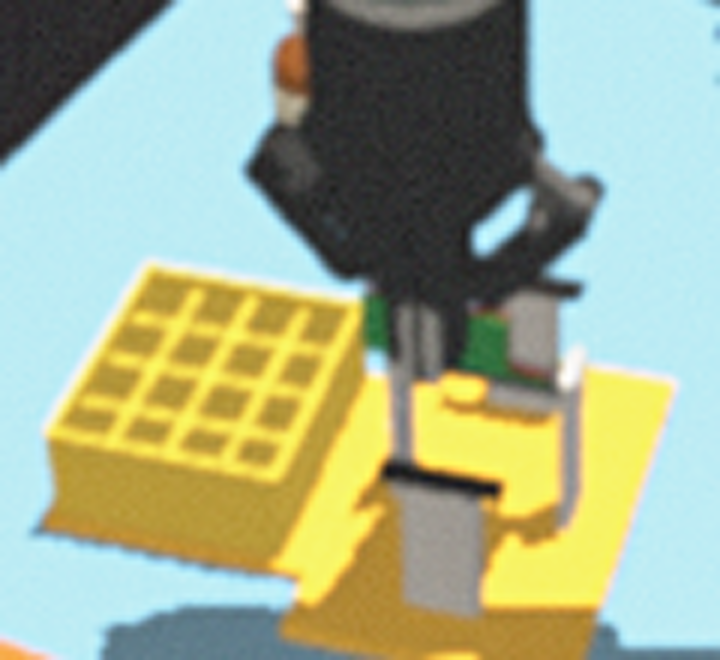

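View pics/w11.png

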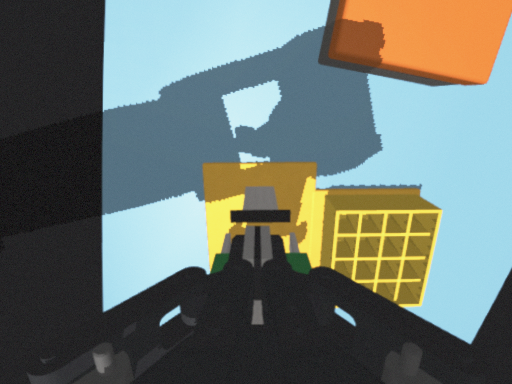

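```bash
python3 -m jog '[{"linear":[0,0.16,-0.03],"yaw":0,"claw":-1},{"linear":[0,0.16,-0.02],"yaw":0,"claw":-1},{"linear":[0,0.16,-0.02],"yaw":0,"claw":-1},{"linear":[0,0.16,-0.02],"yaw":0,"claw":-1},{"linear":[0,0,0],"yaw":0,"claw":-1}]'; python3 st.py
python3 -c "
from h import *
i=r.get_image('side');cv2.imwrite('pics/s12.png',cv2.resize(i[180:290,170:290],None,fx=6,fy=6,interpolation=2))"
```

```text
time: 10.75
tcp_pos: [0.5025, 0.2462, 0.1116]
tcp_rot: [[0.985, 0.171, -0.0], [0.171, -0.985, -0.001], [-0.001, 0.001, -1.0]]
contact_force: [-0.0, -0.0, -0.5]
grip_width: 0.0
local mm x,y,z(rel hinge) [-0.  42.4 31.6] edge y 31.4 F [-0.  -0.  -0.5] 10.75
```

View pics/s12.png

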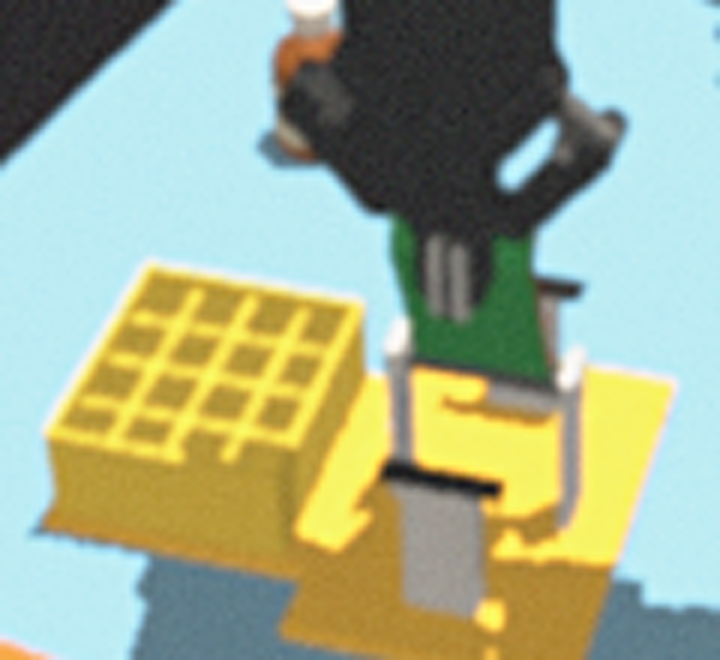

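```bash
python3 -m jog '[{"linear":[0,0.16,0],"yaw":0,"claw":-1},{"linear":[0,0.16,0],"yaw":0,"claw":-1},{"linear":[0,0.16,0],"yaw":0,"claw":-1},{"linear":[0,0.16,0],"yaw":0,"claw":-1},{"linear":[0,0.16,0],"yaw":0,"claw":-1},{"linear":[0,0.16,0],"yaw":0,"claw":-1},{"linear":[0,0,0],"yaw":0,"claw":-1}]'; python3 st.py
python3 -c "
from h import *
i=r.get_image('side');cv2.imwrite('pics/s13.png',cv2.resize(i[180:290,170:290],None,fx=6,fy=6,interpolation=2))"
```

```text
time: 11.5
tcp_pos: [0.5107, 0.1994, 0.1117]
tcp_rot: [[0.985, 0.172, -0.0], [0.172, -0.985, -0.001], [-0.0, 0.001, -1.0]]
contact_force: [1.0, -0.5, 0.5]
grip_width: 0.001
local mm x,y,z(rel hinge) [-0.2 -5.2 31.7] edge y -16.2 F [ 1.  -0.5  0.5] 11.5
```

View pics/s13.png

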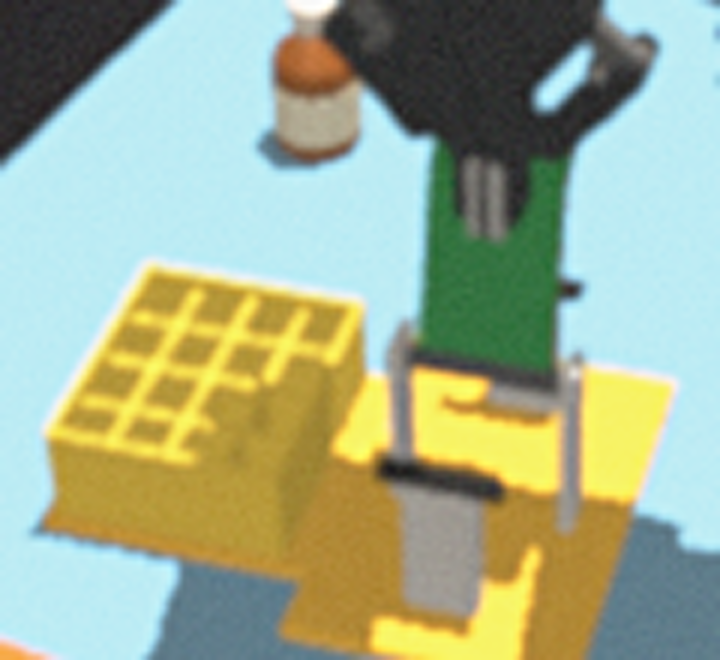

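```bash
python3 -m jog '[{"linear":[0,0.18,0.04],"yaw":0,"claw":-1},{"linear":[0,0.18,0.06],"yaw":0,"claw":-1},{"linear":[0,0.16,0.1],"yaw":0,"claw":-1},{"linear":[0,0.16,0.12],"yaw":0,"claw":-1},{"linear":[0,0,0],"yaw":0,"claw":-1}]'; python3 st.py
python3 -c "
from h import *
i=r.get_image('side');cv2.imwrite('pics/s14.png',cv2.resize(i[160:290,170:290],None,fx=5,fy=5,interpolation=2))"
```

```text
time: 12.05
tcp_pos: [0.5161, 0.1657, 0.0945]
tcp_rot: [[0.985, 0.172, -0.002], [0.172, -0.985, -0.001], [-0.002, 0.001, -1.0]]
contact_force: [-0.6, -0.1, -0.2]
grip_width: -0.003
local mm x,y,z(rel hinge) [ -0.9 -39.2  14.5] edge y -50.2 F [-0.6 -0.1 -0.2] 12.05
```

View pics/s14.png

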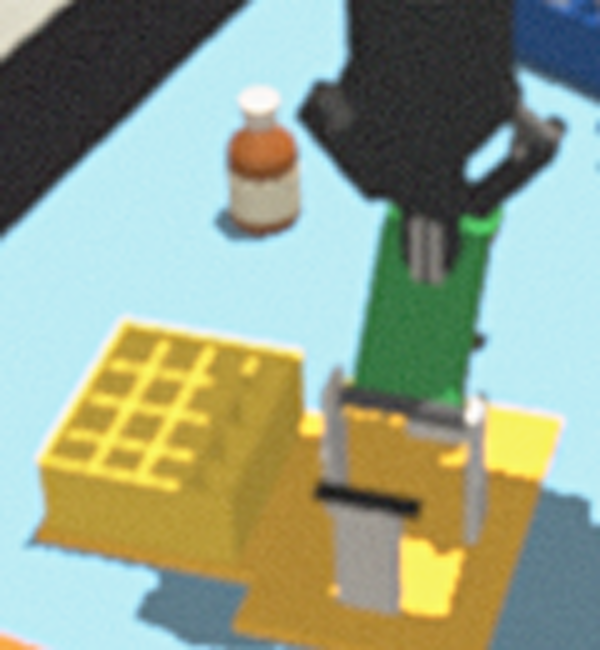

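```bash
python3 -m jog '[{"linear":[0,0.13,0.14],"yaw":0,"claw":-1},{"linear":[0,0.13,0.16],"yaw":0,"claw":-1},{"linear":[0,0.08,0.17],"yaw":0,"claw":-1},{"linear":[0,0.08,0.18],"yaw":0,"claw":-1},{"linear":[0,0,0],"yaw":0,"claw":-1}]'; python3 st.py
python3 -c "
from h import *
i=r.get_image('side');cv2.imwrite('pics/s15.png',cv2.resize(i[160:290,170:290],None,fx=5,fy=5,interpolation=2))"
```

```text
time: 12.6
tcp_pos: [0.519, 0.1457, 0.0613]
tcp_rot: [[0.985, 0.172, -0.003], [0.172, -0.985, -0.001], [-0.003, 0.0, -1.0]]
contact_force: [0.3, 0.1, -0.8]
grip_width: -0.003
local mm x,y,z(rel hinge) [ -1.5 -59.5 -18.7] edge y -70.5 F [ 0.3  0.1 -0.8] 12.6
```

View pics/s15.png

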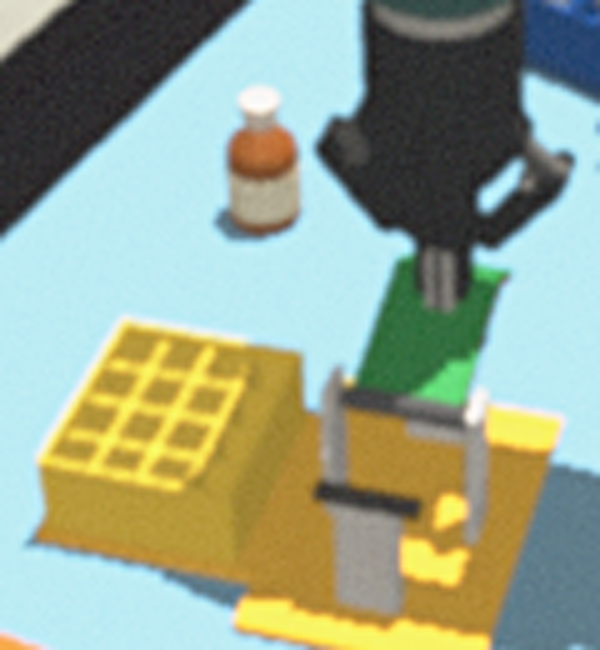

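```bash
python3 -m jog '[{"linear":[0,0.03,0.1],"yaw":0,"claw":-1},{"linear":[0,0.03,0.1],"yaw":0,"claw":-1},{"linear":[0,0,0.05],"yaw":0,"claw":-1},{"linear":[0,0,0],"yaw":0,"claw":-1}]'; python3 st.py
python3 -m jog '[{"linear":[0,0,0.04],"yaw":0,"claw":-1},{"linear":[0,0,0],"yaw":0,"claw":-1}]'; python3 st.py
python3 -c "
from h import *
i=r.get_image('side');cv2.imwrite('pics/s16.png',cv2.resize(i[160:290,170:290],None,fx=5,fy=5,interpolation=2))
v=[.51,.2045,.18]
for th in (2.5,2.7,2.9,3.0,3.07,3.14):
    P=[flagpt(.085,-.0025,.028,th),flagpt(.085,-.0025,-.028,th)]
    print(th,((proj('side',stand(v,P))-[170,160])*5).round().tolist())
"
```

```text
time: 13.05
tcp_pos: [0.5203, 0.1434, 0.0504]
tcp_rot: [[0.985, 0.173, -0.001], [0.173, -0.985, -0.0], [-0.001, 0.0, -1.0]]
contact_force: [-0.6, -0.5, 0.3]
grip_width: 0.003
local mm x,y,z(rel hinge) [ -0.7 -62.  -29.6] edge y -73.0 F [-0.6 -0.5  0.3] 13.05
time: 13.25
tcp_pos: [0.5206, 0.1435, 0.0488]
tcp_rot: [[0.985, 0.173, -0.0], [0.173, -0.985, -0.0], [-0.0, 0.0, -1.0]]
contact_force: [-1.5, 1.0, -0.1]
grip_width: -0.0
local mm x,y,z(rel hinge) [ -0.4 -61.9 -31.2] edge y -72.9 F [-1.5  1.  -0.1] 13.25
2.5 [[393.0, 227.0], [504.0, 245.0]]
2.7 [[399.0, 238.0], [508.0, 257.0]]
2.9 [[403.0, 256.0], [510.0, 274.0]]
3.0 [[404.0, 266.0], [511.0, 285.0]]
3.07 [[405.0, 274.0], [511.0, 293.0]]
3.14 [[405.0, 283.0], [511.0, 301.0]]
```

View pics/s16.png

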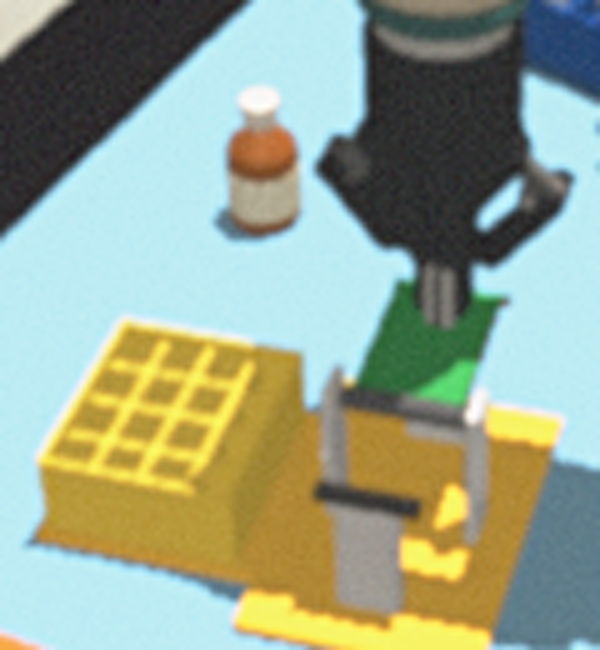

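```bash
python3 -m jog '[{"linear":[0,0,0.03],"yaw":0,"claw":-1},{"linear":[0,0,0.03],"yaw":0,"claw":-1},{"linear":[0,0,0],"yaw":0,"claw":-1}]'; python3 st.py
```

```text
time: 13.6
tcp_pos: [0.5205, 0.1434, 0.0457]
tcp_rot: [[0.985, 0.173, -0.0], [0.173, -0.985, -0.0], [-0.0, 0.0, -1.0]]
contact_force: [-1.1, 0.7, -1.0]
grip_width: 0.002
local mm x,y,z(rel hinge) [ -0.5 -62.  -34.3] edge y -73.0 F [-1.1  0.7 -1. ] 13.6
```

```bash
python3 -m jog '[{"linear":[0,0,0.02],"yaw":0,"claw":-1},{"linear":[0,0,0.02],"yaw":0,"claw":-1},{"linear":[0,0,0],"yaw":0,"claw":-1}]'; python3 st.py
python3 -m jog '[{"linear":[0,0,0.02],"yaw":0,"claw":-1},{"linear":[0,0,0],"yaw":0,"claw":-1}]'; python3 st.py
python3 -c "
from h import *
i=r.get_image('side');cv2.imwrite('pics/s17.png',cv2.resize(i[160:290,170:290],None,fx=5,fy=5,interpolation=2))"
```

```text
time: 13.9
tcp_pos: [0.5207, 0.1434, 0.0446]
tcp_rot: [[0.985, 0.173, 0.0], [0.173, -0.985, -0.0], [0.0, 0.0, -1.0]]
contact_force: [-2.9, -0.6, 5.1]
grip_width: -0.002
local mm x,y,z(rel hinge) [ -0.3 -62.  -35.4] edge y -73.0 F [-2.9 -0.6  5.1] 13.9
time: 14.1
tcp_pos: [0.5208, 0.1434, 0.0445]
tcp_rot: [[0.985, 0.173, 0.001], [0.173, -0.985, -0.0], [0.001, 0.0, -1.0]]
contact_force: [-5.6, -2.6, 10.6]
grip_width: -0.002
local mm x,y,z(rel hinge) [ -0.2 -62.  -35.5] edge y -73.0 F [-5.6 -2.6 10.6] 14.1
```

View pics/s17.png

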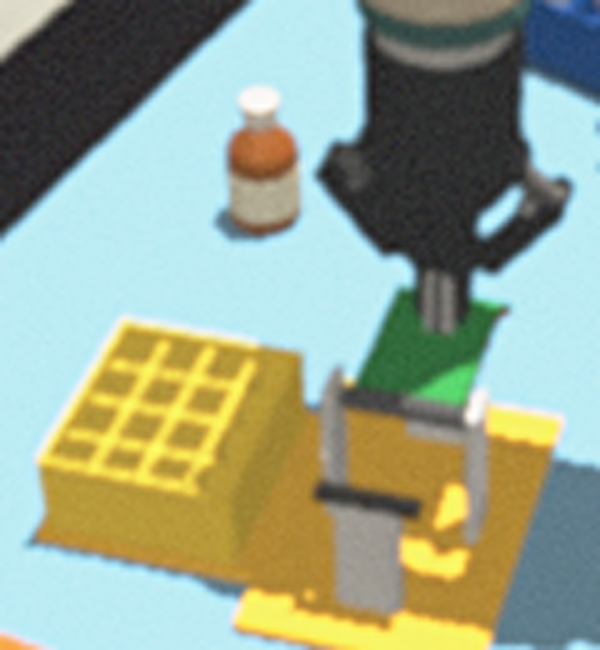

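On the stop (force rose from 5 to 11 N with no travel). Lifting away.

```bash
python3 -m jog '[{"linear":[0,0,-0.1],"yaw":0,"claw":-1},{"linear":[0,0,-0.4],"yaw":0,"claw":-1},{"linear":[0,0,-0.6],"yaw":0,"claw":-1},{"linear":[0,0,-0.7],"yaw":0,"claw":-1},{"linear":[0,0,-0.7],"yaw":0,"claw":-1},{"linear":[-0.4,0.3,-0.6],"yaw":0,"claw":-1},{"linear":[-0.4,0.5,-0.2],"yaw":0,"claw":-1},{"linear":[-0.4,0.6,0],"yaw":0,"claw":-1},{"linear":[-0.2,0.6,0],"yaw":0,"claw":-1},{"linear":[0,0,0],"yaw":0,"claw":-1}]'
python3 -m jog '[{"linear":[0,0.5,0],"yaw":0,"claw":-1},{"linear":[0,0.5,0],"yaw":0,"claw":-1},{"linear":[0,0,0],"yaw":0,"claw":-1},{"linear":[0,0,0],"yaw":0,"claw":-1}]'
python3 -c "
from h import *
i=r.get_image('side');cv2.imwrite('pics/s18f.png',i);cv2.imwrite('pics/s18.png',cv2.resize(i[200:300,160:290],None,fx=6,fy=6,interpolation=2))
i=r.get_image('top');cv2.imwrite('pics/t18.png',i)
v=[.51,.2045,.18]
for th in (2.9,3.0,3.07,3.14):
    P=[flagpt(.085,-.0025,.028,th),flagpt(.085,-.0025,-.028,th)]
    print(th,((proj('side',stand(v,P))-[160,200])*6).round().tolist())
"
```

```text
time: 15.15
tcp_pos: [0.4685, 0.0302, 0.2083]
tcp_rot: [[0.986, 0.17, 0.001], [0.17, -0.986, -0.001], [0.001, 0.001, -1.0]]
contact_force: [-0.3, 0.7, 1.0]
grip_width: -0.001
time: 15.55
tcp_pos: [0.4777, -0.016, 0.2077]
tcp_rot: [[0.985, 0.172, -0.0], [0.172, -0.985, 0.0], [-0.0, -0.001, -1.0]]
contact_force: [0.4, -0.0, 0.3]
grip_width: 0.001
2.9 [[544.0, 67.0], [673.0, 89.0]]
3.0 [[545.0, 80.0], [673.0, 102.0]]
3.07 [[546.0, 89.0], [674.0, 111.0]]
3.14 [[546.0, 100.0], [674.0, 122.0]]
```

View pics/s18.png

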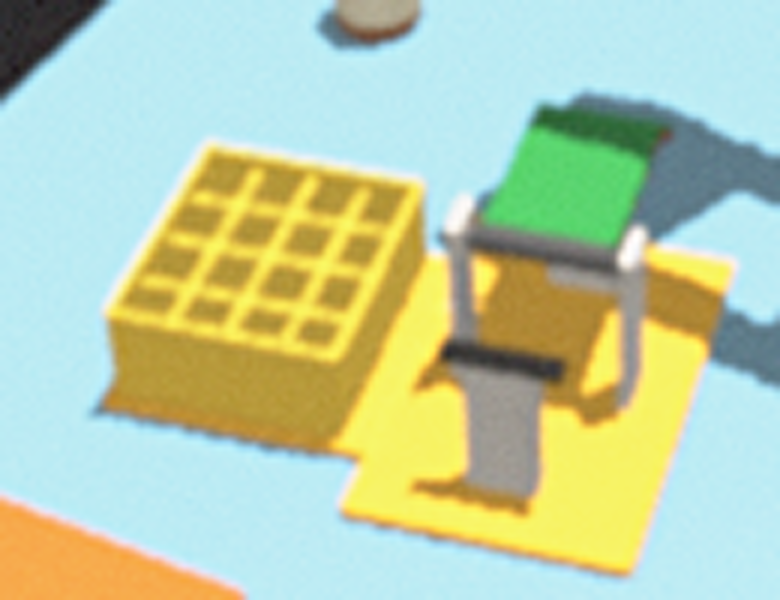

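View pics/t18.png

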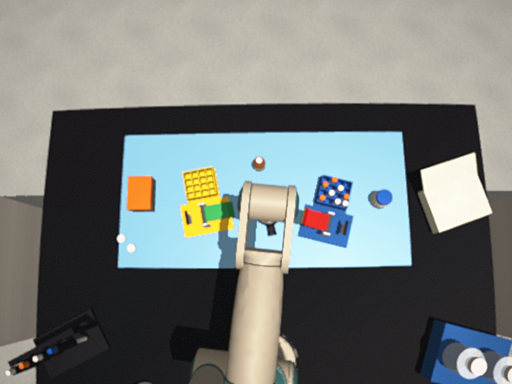

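View pics/s18f.png

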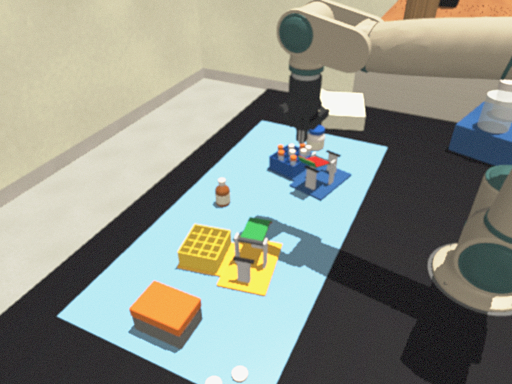

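```bash
python3 -c "
from h import *
i=r.get_image('side');cv2.imwrite('pics/s19.png',cv2.resize(i[205:255,225:285],None,fx=12,fy=12,interpolation=2))
v=[.51,.2045,.18]
for th in (2.9,3.0,3.07,3.14):
    for d,n in ((0.01,-.0025),(.085,-.0025),(.1027,.0177)):
        P=[flagpt(d,n,.028,th),flagpt(d,n,-.028,th)]
        print(th,d,((proj('side',stand(v,P))-[225,205])*12).round().tolist())
"
```

```text
2.9 0.01 [[207.0, 361.0], [475.0, 410.0]]
2.9 0.085 [[307.0, 74.0], [565.0, 118.0]]
2.9 0.1027 [[337.0, 68.0], [589.0, 111.0]]
3.0 0.01 [[208.0, 363.0], [476.0, 412.0]]
3.0 0.085 [[310.0, 99.0], [567.0, 143.0]]
3.0 0.1027 [[338.0, 105.0], [588.0, 148.0]]
3.07 0.01 [[208.0, 364.0], [476.0, 414.0]]
3.07 0.085 [[312.0, 119.0], [567.0, 163.0]]
3.07 0.1027 [[337.0, 133.0], [587.0, 176.0]]
3.14 0.01 [[209.0, 366.0], [477.0, 416.0]]
3.14 0.085 [[313.0, 139.0], [567.0, 183.0]]
3.14 0.1027 [[336.0, 161.0], [585.0, 204.0]]
```

View pics/s19.png

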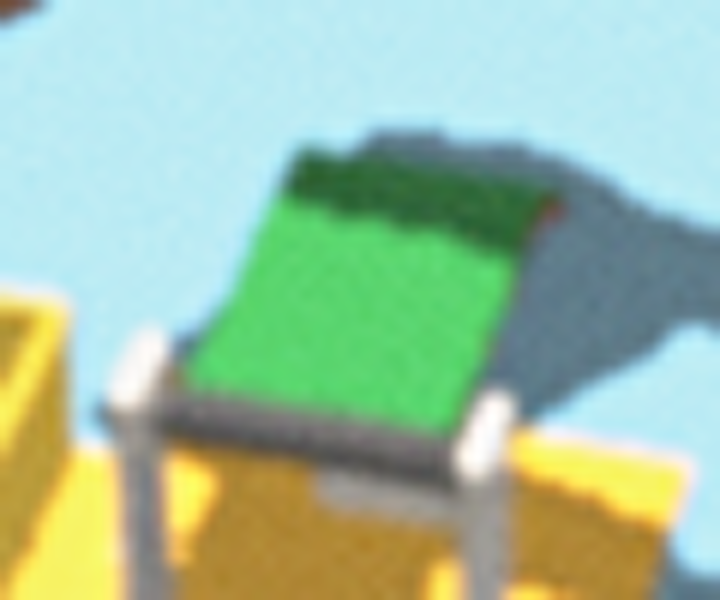

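```bash
python3 -c "
from rig import r
s=r.get_state();print(s['time'],s['contact_force']);print(r.hand_in())"
```

```text
15.7 [-0.74303893 -0.30586813 -0.25659716]
the job is handed in; nothing more can be done
None
```

I pushed the yellow flag over its hinge with closed fingertips, pressed it onto its stop, backed the arm away and handed the job in at about 15.7 s. No verdict was reported.

**Final checks:**
- **Flag:** it lies flat on the right with its green face up. The far edge in the side picture matches the expected position for a joint angle of about 3.14. At the end of the press the force rose from 5 to 11 N without further travel.
- **Yellow stand:** the rack corner in the side picture is within about 0.3 pixel of where it started.
- **Everything else:** the blue stand and its flag (still red side up), the bottle, the tip box and the jar look unchanged in the side and top pictures. I judged these by eye.
- **Robot:** it was clear of everything, with only noise-level force (under 1 N) at hand-in.

**What disagreed:** in the pictures the closed fingertips ended about 38 mm behind the reported tool point. Because of this, my first approach passed over the flag without touching it. I corrected the height from the images, and the flag's height when it reached its stop fitted the same figure.

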